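Open the touch-latch spares cupboard

ROBOT

A 6-joint arm with a two-finger parallel gripper is mounted at the origin on the work surface. World frame = base frame: x ahead of the robot, y to its left, z up, the work surface at z = 0. Lengths are in m, angles in rad, forces in N, time in s.
With the tool pointing down it reaches from about 0.225 to 0.875 m from the base axis. Payload 3.4 kg.
Tool frame: the origin (TCP) lies on the centre line of the jaws, within the pads' length; the fingertips stand r.tip_extent ahead of it and the grasp point (between the pads) lies 5 mm behind it (r.tip_extent is the distance from the TCP to the fingertips, in m); z points along the fingers, y is the line along which they close (so a half turn about z gives the same grasp; the last joint's range is limited). The gripper opens to 85 mm and grips with 20 to 120 N. Pads are 22 mm wide; open, the fingers measure 114 mm over their backs; the gripper's body (76 mm by 85 mm) begins 54 mm behind the grasp point. The pads swing forward as they close: fully open they stand 13 mm farther back than shut.
Start: joints at [1.192, 0.276, 1.505, -0, 1.361, -0.121], TCP at [0.147, 0.556, 0.245] pointing down, gripper open.
Joint ranges: [-2.89, 2.89], [-0.75, 2.08], [0.22, 2.7], [-1.18, 4.32], [0.11, 2.71], [-2.7, 2.7]. Speed limits (rad/s): [2.57, 2.57, 3.14, 3.14, 3.14, 3.14].

INTERFACE

Orientations are given as a unit quaternion [w, x, y, z].
In Python, from station import r gives the robot as it stands.
- The arm moves only by the shell command python3 -m handwheel 'ROWS' [FORCE]. ROWS is JSON, a list of rows, each an object with "rotation": the turn, a rotation vector about the world's x, y, z in rad, a list of three; "slide": the shift along the world's x, y, z in m, a list of three; "jaw": the closure, from -1 (fully open) to 1 (shut). In form: [{"rotation": [wx, wy, wz], "slide": [x, y, z], "jaw": jaw}, ...]. A call has 1 to 8 rows; each row shifts and turns the commanded pose from where the row before left it; what a row does not reach is not made up. A row lasts 1/10 s, in which the tool goes at most 50 mm and 8.59 degrees, less where a joint would pass 70% of its speed; a pose out of reach is approached as far as the arm can. A call with a gripper value outside its range is refused whole. The fingers move at their own pace and stop on an object; FORCE is the grip in N (left out, the last holds). Time passes only in rows, so rows that do not move let the fingers close. It gives the time, the measured TCP pose, the force, the opening and the grip force at its end, in the units of the state.
- r.read_state(): the state, without advancing time (a new reading comes with each control period).
- r.read_camera(name): name is "side" or "top" or "wrist"; returns a dict with "img" (480x640x3 uint8, blue, green, red), "fovy" (degrees; the focal length in pixels is half the picture's height over the tangent of half this angle, whatever the lens; pixels are square), "cx", "cy" (the principal point, pixels), "xyz" and "orientation" of the camera in the world; the wrist camera has in their place "T_tool_cam" (4x4, takes a point from camera to tool coordinates, whose origin is the TCP and whose axes are the flange's). Camera axes: x right, y up, looking along -z (the intrinsics and any distortion apply to the point x, -y, -z); pixel columns grow to the right and rows downward; lengths in m; the calibration is good to about 2 mm. The wrist camera is an equidistant fisheye: a pixel r from the principal point sees the ray r / f radians off the axis. A picture is of the moment at which its call begins: read the wrist's pose just before it. There is no depth.
- r.hand_in(): hands the job in; it is judged then, once.
The state is a dict: "time_s": time; "joint_positions": joint angles; "joint_velocities": joint speeds; "tau": joint torques, N m; "position": TCP position; "ee_rot": TCP orientation; "ft_force": force on the tool from outside, world axes, zero at the start; "wrist_torque": the same for the moment, N m; "gripper_width": finger opening in m; "finger_force": force on a finger pad.
Only numpy, scipy, OpenCV 4.12 (cv2) and the standard library are available. Lean on these libraries where they do the work, as an engineer would, in place of code of your own. Each camera call takes 0.05 s, during which the arm holds its last target. There are 200 camera calls.

TASK

Open the little spares cupboard on the radio desk by hand pressure alone: gently press its closed door inwards near the free edge until the touch catch lets go, then take the finger away so that the door springs ajar by itself. Then put a fingertip behind the ajar door and push it round until it stands open at about a right angle to the cupboard's front, and leave it there. Do not pinch or grip anything, and leave the four small things standing around it undisturbed.

Things in the scene. Friction and masses are not known exactly. Their poses are not given: they have to be found in the camera images.
- cupboard: Small grey sheet-metal cupboard screwed to the desk, 140 mm deep (own x), 200 mm wide (own y), 210 mm high, walls 10 mm; origin at the centre of its underside. Its open front is at own x = -70 mm and faces own -x; the door stands before it with a 12 mm gap. The front looks away from the robot and to its right.
- door (a joint): Angle (rad) of the handleless wooden door about its upright hinge: 0 shut and latched; negative pressed in; positive opening outwards. Pressing to about -0.03 (6 mm near the free edge, 2 to 4 N) frees the catch; hard stop -0.055. Let go, it springs to about 0.53 in half a second. From there it moves freely, damped, stays where left; stop 1.75. It does not latch again.
- door_press (a point): Point on the outer face of the door, 160 mm from the hinge and 36 mm in from the free edge, 175 mm above the desk (38 mm below the door's top edge): a good place to press. Moves with the door.
- door_hinge (a point): Point on the upright hinge axis, in the plane of the door's outer face, 175 mm above the desk, at own (-94, +98) mm of the cupboard. The plain door is 196 mm wide, 12 mm thick (behind the outer face) and spans heights 3 to 213 mm; shut, it runs from here along the cupboard's -y. Opening, its free edge swings towards the cupboard's -x.
- door_edge (a point): Point at the free edge of the door on its outer face, 196 mm from the hinge, 175 mm above the desk. Moves with the door.
- tube: Bystander: upright glass vacuum tube with silver getter band and black base, 32 mm across, 82 mm high; origin at the centre of its underside.
- insulator: Bystander: egg-shaped grey ceramic insulator standing on end, 56 mm across, 64 mm high; origin at the centre of its underside.
- mic_head: Bystander: chrome desk-microphone head standing on its collar, 58 mm across, 90 mm high; origin at the centre of its underside.
- plug: Bystander: nickel antenna connector plug standing upright, 20 mm across, 38 mm high; origin at the centre of its underside.

How it is judged:
On the way, in this order (a step that is already met when the one before it is completed fails the run):
1. the shut door is pressed in until the catch lets go (value of joint door below -0.018 rad).
2. the door has sprung ajar and nothing of the gripper touches it (value of joint door between 0.33 and 0.9 rad and contact force between the fingers and cupboard below 0.2 N), for 0.2 s.
At the end, for the whole second after the job is handed in: The door stands still, open by at least 1.25 rad (about 72 degrees), and each of the four bystanders is within 15 mm of where it started (value of joint door above 1.25 rad and velocity of joint door between -0.05 and 0.05 rad/s and distance of each of tube, insulator, mic_head, plug from where it was at the start of the episode below 0.015 m); the robot touches nothing.
It fails at once if the fingers press or pinch the cupboard or its door with more than 40 N (contact force between the fingers and cupboard above 40 N).
It fails at once if the tube is lifted, knocked or shifted by more than 15 mm (distance of tube from where it was at the start of the episode above 0.015 m).
It fails at once if the insulator is lifted, knocked or shifted by more than 15 mm (distance of insulator from where it was at the start of the episode above 0.015 m).
It fails at once if the mic head is lifted, knocked or shifted by more than 15 mm (distance of mic_head from where it was at the start of the episode above 0.015 m).
It fails at once if the plug is lifted, knocked or shifted by more than 15 mm (distance of plug from where it was at the start of the episode above 0.015 m).
It also fails if it takes over 51 s, if anything falls off the work surface, if the arm or the gripper's body presses on something with over 40 N, if the wrist force passes 120 N, or if a joint passes its speed limit or range.

## Working session

There is one attempt and no reset: what is moved stays moved. The work goes in short steps, Python scripts to look and compute and a shell command to move; the robot and the scene stay as the last step left them, time stands still between calls to the robot, and variables do not carry over. Pictures are saved under pics/ and viewed, at most 10 in all, crops included, and the job is handed in when it is done.

```bash
mkdir -p pics; python3 - <<'E'
from station import r
import cv2,numpy as np
for n in("top","side"):
    c=r.read_camera(n);cv2.imwrite(f"pics/{n}0.png",c["img"]);print(n,c["fovy"],c["cx"],c["cy"],c["xyz"],c["orientation"],[k for k in c])
s=r.read_state();print(s["time_s"],s["position"],s["ee_rot"],s["gripper_width"],r.tip_extent)
E
```

```text
top 42.92009941791572 314.2667343720197 245.40687256484378 [0.50871965 0.02480767 1.14801069] [-0.69967176 -0.02066844  0.04048145  0.71301718] ['img', 'fovy', 'cx', 'cy', 'xyz', 'orientation']
side 54.398247022552724 320.39992850939717 236.16962489174657 [ 0.22207702 -0.35082735  0.65180737] [ 0.84883838  0.34495742 -0.14652049 -0.37283982] ['img', 'fovy', 'cx', 'cy', 'xyz', 'orientation']
0.1 [0.14642831 0.55558705 0.24454102] [-2.07837689e-04  1.28555251e-01  9.91702016e-01 -7.84568225e-04] 0.0851837136605033 0.014
```

View pics/top0.png

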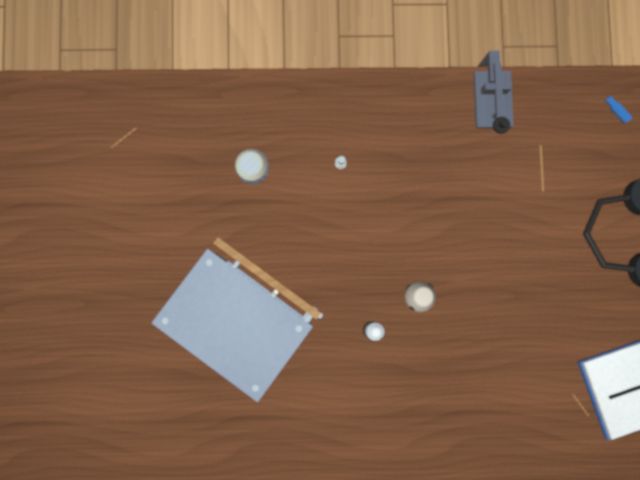

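View pics/side0.png

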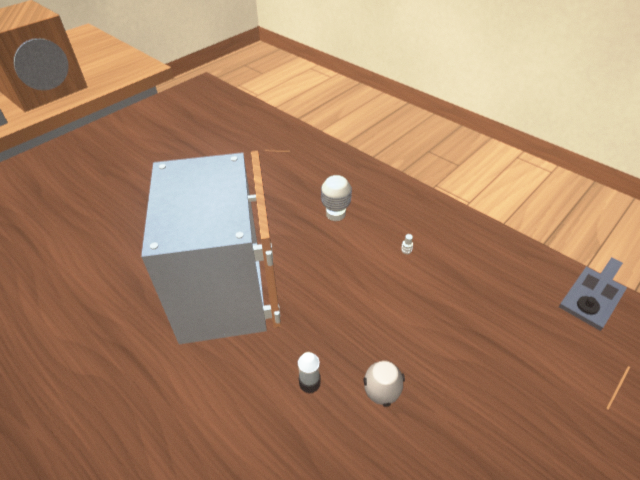

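The top view shows the cupboard's lid with corners at (209,250), (312,326), (258,402) and (153,322). The door's top strip runs from the free edge at (216,241) to the hinge at (320,316). The mic head is at (251,166), plug (341,162), tube (375,331) and insulator (420,297).

```bash
cat > h.py <<'E'
from station import r
import numpy as np,cv2
from scipy.spatial.transform import Rotation as R
def cast(c,px,z):
    f=240/np.tan(np.radians(c["fovy"]/2));q=np.array(c["orientation"])
    d=R.from_quat(q[[1,2,3,0]]).apply([(px[0]-c["cx"])/f,-(px[1]-c["cy"])/f,-1])
    return c["xyz"]+d*(z-c["xyz"][2])/d[2]
E
python3 - <<'E'
from h import *
c=r.read_camera("top");im=c["img"];hsv=cv2.cvtColor(im,cv2.COLOR_BGR2HSV)
m=cv2.inRange(hsv,(95,30,120),(125,140,255));m[:230]=0;m[:,330:]=0
k=max(cv2.findContours(m,0,2)[0],key=cv2.contourArea)
rect=cv2.minAreaRect(k);print(rect)
b=[cast(c,p,.21) for p in cv2.boxPoints(rect)]
for p in b:print("box",p.round(4))
print("sizes",np.linalg.norm(b[0]-b[1]),np.linalg.norm(b[1]-b[2]),np.mean(b,0))
m=cv2.inRange(hsv,(8,90,140),(22,200,255));m[:225]=0;m[330:]=0;m[:,:200]=0;m[:,330:]=0
k=max(cv2.findContours(m,0,2)[0],key=cv2.contourArea);rect=cv2.minAreaRect(k);print(rect)
for p in cv2.boxPoints(rect):print("door",p,cast(c,p,.213).round(4))
for n,p,z in(("mic",(251,166),.06),("plug",(341,162),.03),("tube",(375,331),.07),("ins",(420,297),.04)):print(n,cast(c,p,z).round(3))
s=r.read_camera("side")
for n,p,z in(("mic",(336,193),.05),("plug",(407,244),.02),("tube",(309,372),.04),("ins",(384,384),.032)):print("side",n,cast(s,p,z).round(3))
for p in((149,247),(252,244),(247,157),(151,165)):print("side box",cast(s,p,.21).round(3))
E
```

```text
((233.1884765625, 323.0771484375), (131.00466918945312, 96.41190338134766), 36.72410583496094)
box [0.4769 0.2461 0.21  ]
box [0.5929 0.1586 0.21  ]
box [ 4.701e-01 -3.000e-04  2.100e-01]
box [0.3565 0.0888 0.21  ]
sizes 0.14534431169511164 0.20080232068486015 [0.4740845 0.1233121 0.21     ]
((266.215087890625, 277.71124267578125), (129.59014892578125, 10.081779479980469), 36.682350158691406)
door [211.24072 243.04669] [0.596  0.1555 0.213 ]
door [217.26337 234.96149] [0.6083 0.1462 0.213 ]
door [321.18945 312.3758 ] [ 0.487  -0.0107  0.213 ]
door [315.1668 320.461 ] [ 0.4749 -0.0013  0.213 ]
mic [0.749 0.105 0.06 ]
plug [ 0.76 -0.06  0.03]
tube [ 0.449 -0.11   0.07 ]
ins [ 0.507 -0.198  0.04 ]
side mic [0.753 0.105 0.05 ]
side plug [ 0.76  -0.064  0.02 ]
side tube [ 0.444 -0.116  0.04 ]
side ins [ 0.506 -0.204  0.032]
side box [0.37  0.092 0.21 ]
side box [ 0.463 -0.002  0.21 ]
side box [0.582 0.145 0.21 ]
side box [0.469 0.24  0.21 ]
```

```bash
python3 -m handwheel '[{"rotation":[0,0,0],"slide":[0,0,0.05],"jaw":1},{"rotation":[0,0,-0.1333],"slide":[0.03,-0.03,0],"jaw":1},{"rotation":[0,0,-0.1333],"slide":[0.03,-0.03,0],"jaw":1},{"rotation":[0,0,-0.1333],"slide":[0.03,-0.03,0],"jaw":1},{"rotation":[0,0,0],"slide":[0.03,-0.03,0],"jaw":1},{"rotation":[0,0,0],"slide":[0.03,-0.03,0],"jaw":1},{"rotation":[0,0,0],"slide":[0.03,-0.03,0],"jaw":1},{"rotation":[0,0,0],"slide":[0.03,-0.03,0],"jaw":1}]' 20
python3 -m handwheel '[{"rotation":[0,0,0],"slide":[0.03,-0.03,0],"jaw":1},{"rotation":[0,0,0],"slide":[0.03,-0.03,0],"jaw":1},{"rotation":[0,0,0],"slide":[0.03,-0.03,0],"jaw":1},{"rotation":[0,0,0],"slide":[0.03,-0.03,0],"jaw":1},{"rotation":[0,0,0],"slide":[0.03,-0.03,0],"jaw":1},{"rotation":[0,0,0],"slide":[0.03,-0.03,0],"jaw":1},{"rotation":[0,0,0],"slide":[0.03,-0.03,0],"jaw":1},{"rotation":[0,0,0],"slide":[0.03,-0.03,0],"jaw":1}]'
```

```text
time_s: 1.0
position: [0.3574, 0.3446, 0.2953]
ee_rot: [0.0, 0.323, 0.946, 0.0]
ft_force: [0.2, 0.2, -0.1]
gripper_width: 0.0003
finger_force: 0.0
time_s: 1.8
position: [0.5975, 0.1046, 0.2951]
ee_rot: [-0.0, 0.323, 0.946, 0.0]
ft_force: [0.8, 0.6, 0.6]
gripper_width: -0.0
finger_force: 0.0
```

```bash
python3 -m handwheel '[{"rotation":[0,0,0],"slide":[0.035,-0.026,0],"jaw":1},{"rotation":[0,0,0],"slide":[0,0,-0.035],"jaw":1},{"rotation":[0,0,0],"slide":[0,0,-0.035],"jaw":1},{"rotation":[0,0,0],"slide":[0,0,-0.035],"jaw":1},{"rotation":[0,0,0],"slide":[0,0,0],"jaw":1}]'
python3 - <<'E'
from h import *
for n in("top","side"):cv2.imwrite(f"pics/{n}1.png",r.read_camera(n)["img"])
a=np.hstack([cv2.imread(f"pics/{n}1.png")[100:400,120:520] for n in("top","side")]);cv2.imwrite("pics/c1.png",a)
print(r.read_state()["ft_force"])
E
```

```text
time_s: 2.3
position: [0.6279, 0.0798, 0.1847]
ee_rot: [-0.006, 0.323, 0.946, -0.002]
ft_force: [-0.6, 0.4, -1.3]
gripper_width: -0.0003
finger_force: 0.0
[-0.23514563  0.60860038  0.80666287]
```

View pics/c1.png

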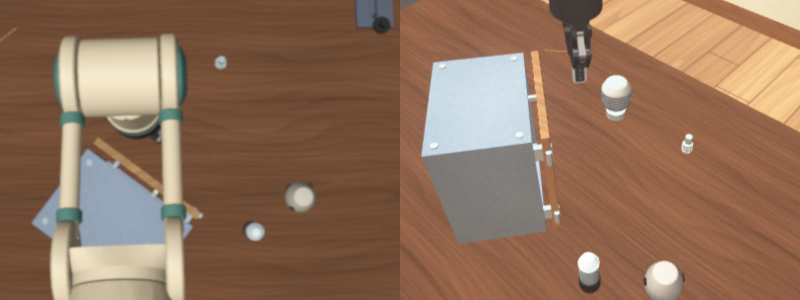

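The closed finger now hangs in front of the door near its free edge, clear of everything. Next I'll approach and press.

```bash
python3 -m handwheel '[{"rotation":[0,0,0],"slide":[-0.016,0.0122,0],"jaw":1},{"rotation":[0,0,0],"slide":[-0.014,0.011,0],"jaw":1},{"rotation":[0,0,0],"slide":[0,0,0],"jaw":1},{"rotation":[0,0,0],"slide":[0,0,0],"jaw":1},{"rotation":[0,0,0],"slide":[0,0,0],"jaw":1}]'
python3 -m handwheel '[{"rotation":[0,0,0],"slide":[-0.004,0.003,0],"jaw":1},{"rotation":[0,0,0],"slide":[0,0,0],"jaw":1},{"rotation":[0,0,0],"slide":[0,0,0],"jaw":1}]'
python3 -m handwheel '[{"rotation":[0,0,0],"slide":[-0.003,0.0023,0],"jaw":1},{"rotation":[0,0,0],"slide":[0,0,0],"jaw":1},{"rotation":[0,0,0],"slide":[0,0,0],"jaw":1}]'
```

```text
time_s: 2.9
position: [0.6025, 0.1031, 0.1913]
ee_rot: [0.001, 0.323, 0.946, 0.0]
ft_force: [0.2, -0.0, -0.2]
gripper_width: 0.0
finger_force: 0.0
time_s: 3.2
position: [0.5976, 0.1061, 0.1902]
ee_rot: [-0.0, 0.323, 0.946, -0.0]
ft_force: [-0.5, 0.6, -1.0]
gripper_width: 0.0
finger_force: 0.0
time_s: 3.5
position: [0.5946, 0.1086, 0.1903]
ee_rot: [-0.0, 0.323, 0.946, 0.0]
ft_force: [0.3, 1.2, -0.2]
gripper_width: -0.0002
finger_force: 0.0
```

```bash
python3 -m handwheel '[{"rotation":[0,0,0],"slide":[-0.0024,0.0018,0],"jaw":1},{"rotation":[0,0,0],"slide":[0,0,0],"jaw":1},{"rotation":[0,0,0],"slide":[0,0,0],"jaw":1}]'
python3 -m handwheel '[{"rotation":[0,0,0],"slide":[-0.0024,0.0018,0],"jaw":1},{"rotation":[0,0,0],"slide":[0,0,0],"jaw":1},{"rotation":[0,0,0],"slide":[0,0,0],"jaw":1}]'
```

```text
time_s: 3.8
position: [0.5921, 0.1104, 0.1903]
ee_rot: [-0.0, 0.323, 0.946, 0.0]
ft_force: [-0.2, -0.1, 0.7]
gripper_width: -0.0004
finger_force: 0.0
time_s: 4.1
position: [0.5907, 0.1116, 0.1904]
ee_rot: [0.001, 0.323, 0.946, -0.0]
ft_force: [3.4, -2.2, -2.0]
gripper_width: -0.0
finger_force: 2.4
```

```bash
python3 -m handwheel '[{"rotation":[0,0,0],"slide":[-0.0024,0.0018,0],"jaw":1},{"rotation":[0,0,0],"slide":[0,0,0],"jaw":1},{"rotation":[0,0,0],"slide":[0,0,0],"jaw":1}]'
python3 -m handwheel '[{"rotation":[0,0,0],"slide":[-0.0024,0.0018,0],"jaw":1},{"rotation":[0,0,0],"slide":[0,0,0],"jaw":1},{"rotation":[0,0,0],"slide":[0,0,0],"jaw":1}]'
```

```text
time_s: 4.4
position: [0.5872, 0.114, 0.1904]
ee_rot: [-0.0, 0.323, 0.946, 0.0]
ft_force: [1.8, -1.6, -0.8]
gripper_width: -0.0001
finger_force: 1.3
time_s: 4.7
position: [0.5851, 0.1156, 0.1904]
ee_rot: [0.0, 0.323, 0.946, -0.0]
ft_force: [1.7, -3.7, -0.3]
gripper_width: 0.0001
finger_force: 2.0
```

```bash
python3 -m handwheel '[{"rotation":[0,0,0],"slide":[-0.0012,0.0009,0],"jaw":1},{"rotation":[0,0,0],"slide":[0,0,0],"jaw":1},{"rotation":[0,0,0],"slide":[0,0,0],"jaw":1}]'
python3 -m handwheel '[{"rotation":[0,0,0],"slide":[0.038,-0.03,0.005],"jaw":1},{"rotation":[0,0,0],"slide":[0.038,-0.03,0.005],"jaw":1},{"rotation":[0,0,0],"slide":[0.038,-0.03,0.005],"jaw":1},{"rotation":[0,0,0],"slide":[0,0,0.04],"jaw":1},{"rotation":[0,0,0],"slide":[0,0,0.04],"jaw":1},{"rotation":[0,0,0],"slide":[0,0,0],"jaw":1},{"rotation":[0,0,0],"slide":[0,0,0],"jaw":1},{"rotation":[0,0,0],"slide":[0,0,0],"jaw":1}]'
python3 - <<'E'
from h import *
for n in("top","side"):cv2.imwrite(f"pics/{n}2.png",r.read_camera(n)["img"])
a=np.hstack([cv2.imread(f"pics/{n}2.png")[100:400,120:520] for n in("top","side")]);cv2.imwrite("pics/c2.png",a)
E
```

```text
time_s: 5.0
position: [0.585, 0.1156, 0.1904]
ee_rot: [0.002, 0.323, 0.946, -0.0]
ft_force: [4.8, -4.7, -2.6]
gripper_width: 0.0001
finger_force: 3.5
time_s: 5.8
position: [0.6965, 0.0275, 0.284]
ee_rot: [-0.002, 0.323, 0.946, 0.0]
ft_force: [-0.4, 1.6, 0.9]
gripper_width: 0.0004
finger_force: 0.0
```

View pics/c2.png

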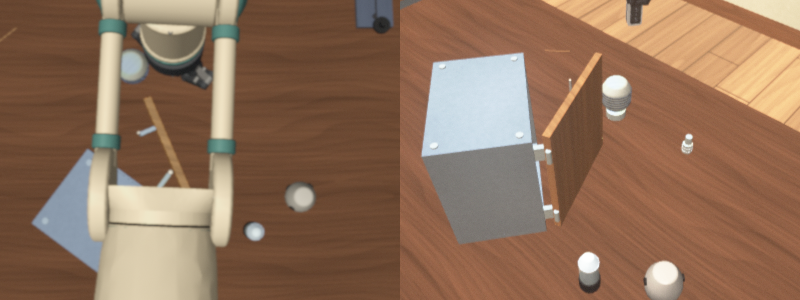

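The door stands ajar. Two light pegs stick out of its back, at full top-image pixels about (267,231) and (285,278). One of them also shows in the side view at about (290,185). I'll locate them and the door before descending.

```bash
python3 - <<'E'
from h import *
t=cv2.imread("pics/top2.png")[180:330,200:340];s=cv2.imread("pics/side2.png")[130:280,230:370]
cv2.imwrite("pics/c3.png",np.hstack([cv2.resize(x,None,fx=2.8,fy=2.8,interpolation=2) for x in(t,s)]))
c=r.read_camera("top");hg=np.array([.487,-.011]);u=np.array([.612,.791]);n=np.array([.791,-.612])
for p in((268,197),(272,196)):
    q=cast(c,p,.213)[:2]-hg;print("edge",q@u,q@n,np.arctan2(q@n,q@u),np.hypot(*q))
for z in(.05,.12,.19):
    for p in((257,233),(276,227),(277,286),(292,269)):
        q=cast(c,p,z)[:2]-hg;print(z,p,"u,n",q@u.round(3),q@n)
E
```

```text
edge 0.17180114604173508 0.09331697164347696 0.49758317584418255 0.19548680922796835
edge 0.16779987365212293 0.09826711729399905 0.5297795535688907 0.19443435364517908
0.05 (257, 233) u,n 0.17087850349811282 0.046052085656123114
0.05 (276, 227) u,n 0.14998667693185475 0.07526255133747255
0.05 (277, 286) u,n 0.0846507902204494 -0.00880563929360361
0.05 (292, 269) u,n 0.08133744353436216 0.031665261862980375
0.12 (257, 233) u,n 0.16263782354367723 0.042814384999934334
0.12 (276, 227) u,n 0.14307788552232947 0.07016263511534951
0.12 (277, 286) u,n 0.0819072697989106 -0.00854606912817895
0.12 (292, 269) u,n 0.07880515445166872 0.029344745051246734
0.19 (257, 233) u,n 0.1543971435892417 0.039576684343745644
0.19 (276, 227) u,n 0.1361690941128042 0.06506271889322646
0.19 (277, 286) u,n 0.07916374937737172 -0.00828649896275438
0.19 (292, 269) u,n 0.07627286536897518 0.027024228239513018
```

View pics/c3.png

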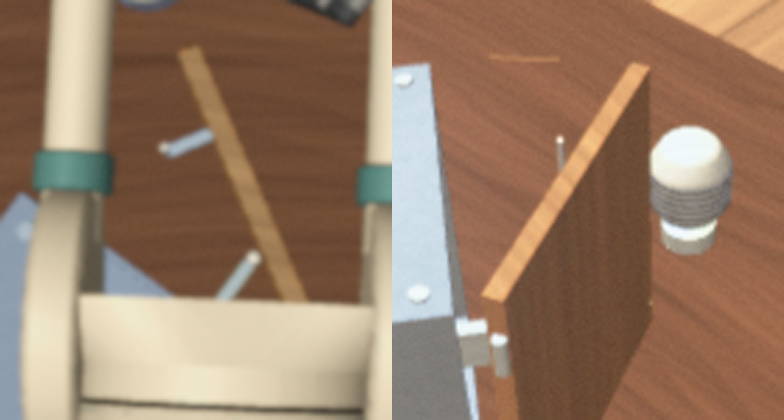

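```bash
python3 -m handwheel '[{"rotation":[0,0,0],"slide":[-0.0425,0.0158,0],"jaw":1},{"rotation":[0,0,0],"slide":[-0.0425,0.0158,0],"jaw":1},{"rotation":[0,0,0],"slide":[-0.0425,0.0158,0],"jaw":1},{"rotation":[0,0,0],"slide":[0,0,0],"jaw":1},{"rotation":[0,0,0],"slide":[0,0,-0.03],"jaw":1},{"rotation":[0,0,0],"slide":[0,0,-0.03],"jaw":1},{"rotation":[0,0,0],"slide":[0,0,-0.03],"jaw":1},{"rotation":[0,0,0],"slide":[0,0,0],"jaw":1}]'
python3 - <<'E'
from h import *
for n in("top","side"):cv2.imwrite(f"pics/{n}4.png",r.read_camera(n)["img"])
cv2.imwrite("pics/c4.png",np.hstack([cv2.imread(f"pics/{n}4.png")[100:400,120:520] for n in("top","side")]))
E
```

```text
time_s: 6.75
position: [0.5673, 0.074, 0.1908]
ee_rot: [-0.005, 0.323, 0.946, -0.002]
ft_force: [0.5, -0.1, -0.1]
gripper_width: -0.0001
finger_force: 0.0
```

View pics/c4.png

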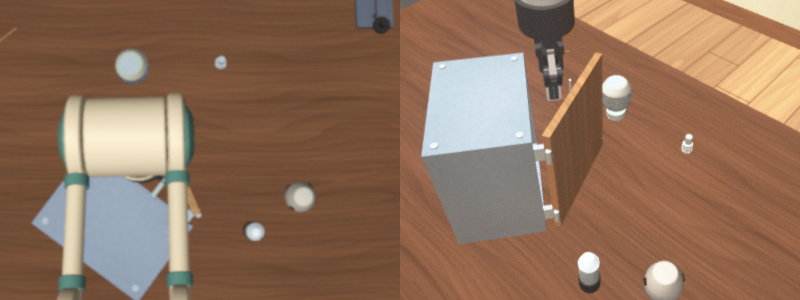

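The finger is down in the gap behind the ajar door and touches nothing. Next I'll push the door round along an arc about the hinge.

```bash
python3 -m handwheel '[{"rotation":[0,0,0],"slide":[0.0055,-0.007,0],"jaw":1},{"rotation":[0,0,0],"slide":[0.0055,-0.007,0],"jaw":1},{"rotation":[0,0,0],"slide":[0.0055,-0.007,0],"jaw":1},{"rotation":[0,0,0],"slide":[0.0055,-0.007,0],"jaw":1},{"rotation":[0,0,0],"slide":[0.003,-0.0083,0],"jaw":1},{"rotation":[0,0,0],"slide":[0.003,-0.0083,0],"jaw":1},{"rotation":[0,0,0],"slide":[0.003,-0.0083,0],"jaw":1},{"rotation":[0,0,0],"slide":[0.003,-0.0083,0],"jaw":1}]'
python3 -m handwheel '[{"rotation":[0,0,0],"slide":[0.0005,-0.009,0],"jaw":1},{"rotation":[0,0,0],"slide":[0.0005,-0.009,0],"jaw":1},{"rotation":[0,0,0],"slide":[0.0005,-0.009,0],"jaw":1},{"rotation":[0,0,0],"slide":[0.0005,-0.009,0],"jaw":1},{"rotation":[0,0,0],"slide":[-0.002,-0.0086,0],"jaw":1},{"rotation":[0,0,0],"slide":[-0.002,-0.0086,0],"jaw":1},{"rotation":[0,0,0],"slide":[-0.002,-0.0086,0],"jaw":1},{"rotation":[0,0,0],"slide":[-0.002,-0.0086,0],"jaw":1}]'
python3 - <<'E'
from h import *
for n in("top","side"):cv2.imwrite(f"pics/{n}5.png",r.read_camera(n)["img"])
cv2.imwrite("pics/c5.png",np.hstack([cv2.imread(f"pics/{n}5.png")[100:400,120:520] for n in("top","side")]))
E
```

```text
time_s: 7.65
position: [0.6043, 0.0121, 0.1951]
ee_rot: [-0.0, 0.323, 0.946, 0.0]
ft_force: [-1.5, 1.1, -0.5]
gripper_width: -0.0002
finger_force: 0.7
time_s: 8.45
position: [0.5981, -0.0583, 0.1954]
ee_rot: [0.0, 0.323, 0.946, 0.0]
ft_force: [-0.2, 1.7, 0.0]
gripper_width: -0.0005
finger_force: 0.6
```

View pics/c5.png

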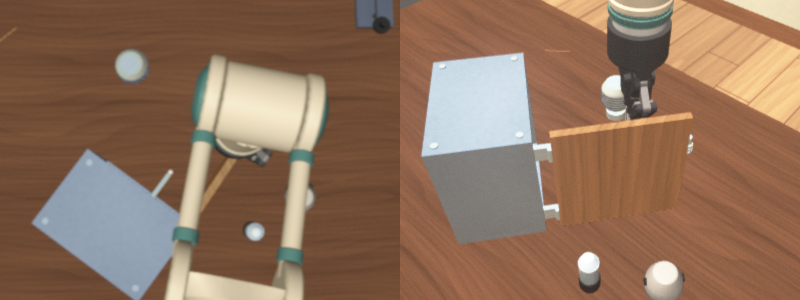

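The door stands at nearly a right angle. I'll back the finger off, rise, and check.

```bash
python3 -m handwheel '[{"rotation":[0,0,0],"slide":[-0.006,0.008,0],"jaw":1},{"rotation":[0,0,0],"slide":[-0.006,0.008,0],"jaw":1},{"rotation":[0,0,0],"slide":[-0.006,0.008,0],"jaw":1},{"rotation":[0,0,0],"slide":[0,0,0.04],"jaw":1},{"rotation":[0,0,0],"slide":[0,0,0.04],"jaw":1},{"rotation":[0,0,0],"slide":[0,0.03,0.04],"jaw":1},{"rotation":[0,0,0],"slide":[0,0.04,0],"jaw":1},{"rotation":[0,0,0],"slide":[0,0.04,0],"jaw":1}]'
python3 -m handwheel '[{"rotation":[0,0,0],"slide":[-0.02,0.045,0],"jaw":1},{"rotation":[0,0,0],"slide":[-0.02,0.045,0],"jaw":1},{"rotation":[0,0,0],"slide":[-0.02,0.045,0],"jaw":1},{"rotation":[0,0,0],"slide":[0,0,0],"jaw":1},{"rotation":[0,0,0],"slide":[0,0,0],"jaw":1},{"rotation":[0,0,0],"slide":[0,0,0],"jaw":1}]'
python3 - <<'E'
from h import *
cs={n:r.read_camera(n) for n in("top","side")}
cv2.imwrite("pics/c6.png",np.hstack([cs[n]["img"][100:400,120:520] for n in cs]))
a=cv2.imread("pics/top0.png");print([int(cv2.absdiff(a,cs["top"]["img"])[y-18:y+18,x-18:x+18].max()) for x,y in((251,166),(341,162),(375,331),(420,297))])
hsv=cv2.cvtColor(cs["top"]["img"],cv2.COLOR_BGR2HSV)
m=cv2.inRange(hsv,(8,90,140),(22,200,255));m[:225]=0;m[340:]=0;m[:,:300]=0;m[:,400:]=0
k=max(cv2.findContours(m,0,2)[0],key=cv2.contourArea);rc=cv2.minAreaRect(k);b=[cast(cs["top"],p,.213)[:2] for p in cv2.boxPoints(rc)];print(np.round(b,3))
e=max((b[1]-b[0],b[2]-b[1]),key=np.linalg.norm);e=e*np.sign(e[0]);u=np.array([.612,.791]);n=np.array([.791,-.612]);print(np.arctan2(e@n,e@u),np.linalg.norm(e))
E
```

```text
time_s: 9.35
position: [0.5803, 0.0782, 0.3175]
ee_rot: [0.002, 0.323, 0.946, 0.001]
ft_force: [0.5, 0.1, -0.7]
gripper_width: 0.0004
finger_force: 0.0
time_s: 9.95
position: [0.5202, 0.2112, 0.3154]
ee_rot: [0.0, 0.323, 0.946, -0.0]
ft_force: [-0.2, -1.0, 0.1]
gripper_width: -0.0001
finger_force: 0.0
[14, 13, 13, 13]
[[ 0.496 -0.001]
 [ 0.627 -0.099]
 [ 0.619 -0.11 ]
 [ 0.488 -0.012]]
1.5552754982739017 0.16372848159264336
```

View pics/c6.png

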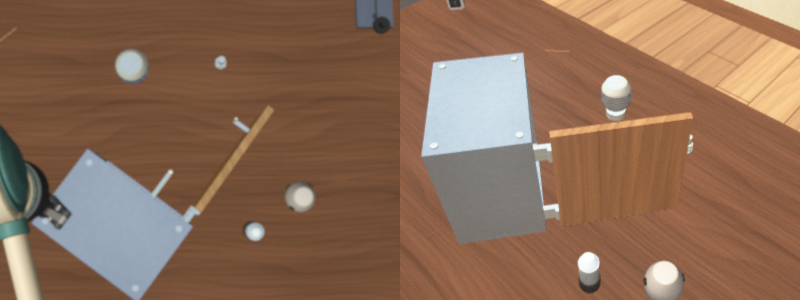

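The door stands at about 1.55 rad, the four bystanders haven't moved, and the arm is clear.

```bash
python3 -c "
from station import r
print(r.hand_in())"
```

```text
the job is handed in; nothing more can be done
None
```

The catch was pressed free, the door sprang ajar and was pushed round to about 1.55 rad (89°); the four bystanders were not disturbed, and the job is handed in (no verdict was returned).

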